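# Load the drying cabinet and latch its door

### The arm

A 6-joint arm with a two-finger parallel gripper is mounted at the origin on the work surface. World frame = base frame: x ahead of the robot, y to its left, z up, the work surface at z = 0. Lengths are in m, angles in rad, forces in N, time in s.
With the tool pointing down it reaches from about 0.325 to 1 m from the base axis. Payload 5.1 kg.
Tool frame: the origin (TCP) lies on the centre line of the jaws, within the pads' length; the fingertips stand 14 mm ahead of it and the grasp point (between the pads) lies 5 mm behind it (arm.finger_overhang is the distance from the TCP to the fingertips, in m); z points along the fingers, y is the line along which they close (so a half turn about z gives the same grasp; the last joint's range is limited). The gripper opens to 85 mm and grips with 20 to 120 N. Pads are 22 mm wide; open, the fingers measure 114 mm over their backs; the gripper's body (76 mm by 85 mm) begins 54 mm behind the grasp point. The pads swing forward as they close: fully open they stand 13 mm farther back than shut.
Start: joints at [1.236, 0.124, 1.65, -0, 1.367, -0.083], TCP at [0.162, 0.629, 0.245] pointing down, gripper open.
Joint ranges: [-2.61, 2.61], [-1.02, 2.33], [0.03, 2.71], [-1.35, 4.49], [0.32, 2.68], [-2.91, 2.91]. Speed limits (rad/s): [2.57, 2.57, 3.14, 3.14, 3.14, 3.14].

### API

Orientations are given as a rotation vector (axis times angle).
In Python, from cell import arm gives the robot as it stands. Calls block until the motion is done:
- arm.move_pose(position, orientation): joint-space move of the TCP to a pose.
- arm.move_linear(position, rate=0.15, ori=None): straight line of the TCP; ori=None keeps the orientation; rate is the mean speed in m/s.
- arm.move_j(angles): joint-space move.
- arm.grip(opening, strength=None): finger opening in m; strength is the grip in N (None keeps the last); returns when the fingers have stopped.
- arm.wait(seconds).
- arm.solve_ik(position, orientation): joint angles nearest the present ones, or None.
- arm.camera(name): name is "scene" or "top"; returns (picture, depth): 480x640x3 uint8, red, green, blue; 480x640 float32, m along the optical axis (not along the pixel's ray), 0 where there is no reading.
- arm.camera_model(name): a dict with "mtx" (3x3 intrinsics, pixels), "D" ([k1, k2, p1, p2, k3] as OpenCV has them; the pictures are not rectified), "R" (3x3) and "t" (3): a world point X has camera coordinates R X + t. Camera axes: x right, y down, z forward; pixel columns grow to the right and rows downward; lengths in m; the calibration is good to about 2 mm. A picture is of the moment at which its call begins. camera_model takes no time and is no camera call.
A pose or a line that the arm cannot do raises arm.PlanningError and nothing moves.
- arm.close_job(): hands the job in; it is judged then, once.
Trained networks look in the newest picture that a camera, given by its name, has taken for a name from the list of things; names that differ only in an ending like _2 or _b are one class to them, and where a whole thing is asked for, a point or a joint stands for the part that bears it (a point fixed in the world has none). Each returns a list of dicts, best first, with "confidence" (0 to 1); they miss things now and then, are a little off and sometimes report something else, mostly with a low value. They report only what shows in the picture. A call takes as long as a camera call.
- arm.masks_of(camera, name): "region" (480x640 bool, what is visible of it) and "bbox" ([left, top, right, bottom] in pixels, round what is visible of it).
Readings, each from a call of its own:
- arm.current_time(): time.
- arm.current_joints(): joint angles.
- arm.current_dq(): joint speeds.
- arm.current_effort(): joint torques, N m.
- arm.current_tool_pos(): TCP position.
- arm.current_tool_rot(): TCP orientation.
- arm.current_contact_force(): force on the tool from outside, world axes, zero at the start.
- arm.current_wrist_torque(): the same for the moment, N m.
- arm.current_grip_width(): finger opening in m.
- arm.current_grip_force(): force on a finger pad.
Only numpy, scipy, OpenCV 4.12 (cv2) and the standard library are available. Lean on these libraries where they do the work, as an engineer would, in place of code of your own. Each camera call takes 0.05 s, during which the arm holds its last target. There are 200 camera calls.

### The job

Slide the ware board with the relief tile the rest of the way into the drying cabinet until it rests against the buffers at the back, without touching the tile. Then swing the cabinet's door shut and press it until its spring latch snaps in behind the keeper, so that it stays shut by itself: press it home steadily, without slamming or forcing it. Leave the other things on the table where they are.

Things in the scene. Friction and masses are not known exactly. Their poses are not given: they have to be found in the camera images.
- cabinet: Grey sheet-steel drying cabinet with a clear window in its top, fixed to the table: 250 wide (its x), 240 deep (its y), 225 mm high. Origin at the centre of its underside, z up. Its open front is the plane y = -120 mm and looks along its -y; the opening over the upper shelf reaches from z = 165 to 215 mm. The door is hinged at its -x side and latches at its +x side.
- shelf_front (a point): Middle of the front edge of the cabinet's upper shelf, on its top: x = 0, y = -116, z = 165 mm in the cabinet's frame, same axes. The ware board slides along y on this steel shelf, between two guides (10 mm high, inner faces at x = -84.5 and +84.5 mm), until it meets two rubber buffers whose faces are at y = +105 mm in the cabinet's frame.
- board: Plywood ware board, 160 (its x) by 230 (its y) by 12 mm thick, about 0.3 kg, loose on the upper shelf, sticking 30 to 60 mm out of the open front. Origin at the centre of its underside, axes nearly parallel to the cabinet's. Fully home its origin is at y = -10 mm in the cabinet's frame and its front edge still stands 5 mm proud of the cabinet's front plane. Sliding it takes 2 to 7 N.
- tile: Unfired pale relief tile, fragile, 110 x 110 x 14 mm with a low relief (20 mm high in all), about 0.3 kg, lying loose near the middle of the ware board. Origin at the centre of its underside. At least 40 mm of the board is bare in front of it.
- door (a joint): Opening angle of the door, rad. 0: parallel to the cabinet's front, about shut, reaching from the hinge along the cabinet's +x; grows as the free edge swings out to the cabinet's -y. Steel pan 18 mm thick, hollow inside, from 4 to 246 mm from the hinge axis, 13 to 222 mm above the table, 0.7 kg, free to swing. The last 3 to 15 mm squeeze a soft seal that pushes it open unless latched.
- door_hinge (a point): Point on the door's vertical hinge axis, 180 mm above the table. The axis lies in the middle of the door's thickness, 9 mm behind its outer face.
- door_press (a point): Good place to press: on the door's outer face, 190 mm from the hinge axis (56 mm in from the free edge), 180 mm above the table, 42 mm below the door's top edge; moves with the door. Pressed here, the latch takes about 8 to 17 N to snap in; some 2 mm further the door meets a hard metal stop. More than 22 N bends the door.
- latch_bolt (a joint): How far the bevelled brass latch bolt is pushed back into its case, m: 0 sprung fully out, about 0.009 as it rides over the keeper's lip, 0.012 at most. It meets the lip with the free edge about 12 mm short of latching, is pushed back by it, then snaps out behind it. Let go, the door then rests against it from behind; before that it springs back open a little.
- bolt_nose (a point): Nose of the latch bolt, 115 mm above the table, 264 mm from the hinge axis when fully out. Its steel case (60 along the door x 44 high x 22 mm thick) sits on the door's outer face at the free edge, at the same height; 140 mm above the table and higher the outer face is plain.
- keeper_place (a point): On the cabinet's +x side wall at the front edge, 115 mm up (fixed to the cabinet). Here a steel keeper bracket stands 20 mm out from the wall, its lip some 50 mm in front of it. It is screwed on through slots and was set up to 4 mm out or 8 mm in, so the door latches anywhere from +0.016 to -0.034 rad; the setting is not measured.
- clay_block: Bystander: fired terracotta block, 48 x 48 x 44 mm high, on the table in front of the cabinet, beyond the door's reach. Origin at the centre of its underside.
- slip_jar: Bystander: white jar with a metal lid, 68 mm across, 85 mm high, on the table beside the cabinet's +x side. Origin at the centre of its underside.
- rolling_guide: Bystander: flat wooden slat, 200 (its x) x 28 x 10 mm, on the table beside the cabinet's -x side. Origin at the centre of its underside.

How it is judged:
By the outcome, as a careful person would: the job done as asked, in the order asked, and still so for the second after the job is handed in, with the robot touching nothing.
It also fails if it takes over 64 s, if anything falls off the work surface, if the arm or the gripper's body presses on something with over 40 N, if the wrist force passes 120 N, or if a joint passes its speed limit or range.

## Working session

There is one attempt and no reset: what is moved stays moved. The work goes in short steps, each a Python script; the robot and the scene stay as the last script left them, time stands still between calls to the robot, and variables do not carry over. Pictures are saved under pics/ and viewed, at most 10 in all, crops included, and the job is handed in when it is done.

```bash
ls; mkdir -p pics
cat > h.py <<'E'
import numpy as np,cv2
from cell import arm
def cloud(cam,region,depth):
    m=arm.camera_model(cam); v,u=np.nonzero(region&(depth>0))
    z=depth[v,u].astype(float)
    n=cv2.undistortPoints(np.stack([u,v],1).astype(float)[:,None],np.array(m["mtx"]),np.array(m["D"]))[:,0]
    P=np.c_[n*z[:,None],z]
    return (P-np.array(m["t"]))@np.array(m["R"])
E
python3 - <<'E'
from h import *
for c in("scene","top"):
    p,d=arm.camera(c); cv2.imwrite(f"pics/{c}0.png",p[:,:,::-1]); np.save(f"{c}0.npy",d)
    for n in("cabinet","board","tile","door","latch_bolt","keeper_place","clay_block","slip_jar","rolling_guide"):
        r=arm.masks_of(c,n)
        for k in r[:1]:
            P=cloud(c,k["region"],d)
            print(c,n,round(k["confidence"],2),k["bbox"],len(P),np.percentile(P,[2,50,98],axis=0).round(3).tolist() if len(P) else 0)
            np.save(f"{c}_{n}.npy",k["region"])
    print(np.array(arm.camera_model(c)["R"]).round(2).tolist(),arm.camera_model(c)["t"])
print(arm.current_time(),arm.current_tool_rot())
E
```

```text
pics
scene cabinet 0.74 [234.2, 103.6, 422.2, 373.2] 21963 [[0.432, -0.238, 0.017], [0.565, 0.073, 0.22], [0.7, 0.26, 0.228]]
scene door 0.63 [234.6, 211.2, 272.4, 375.2] 3506 [[0.492, -0.254, 0.002], [0.567, -0.165, 0.138], [0.624, -0.038, 0.224]]
scene keeper_place 0.96 [236.3, 100.9, 420.6, 372.6] 21777 [[0.432, -0.238, 0.017], [0.565, 0.074, 0.22], [0.699, 0.258, 0.228]]
scene clay_block 0.69 [294.4, 385.0, 326.2, 418.3] 791 [[0.701, -0.256, 0.007], [0.729, -0.231, 0.043], [0.755, -0.204, 0.047]]
scene slip_jar 0.66 [408.3, 207.5, 448.4, 254.3] 1205 [[0.701, 0.173, 0.007], [0.732, 0.188, 0.075], [0.76, 0.23, 0.088]]
scene rolling_guide 0.55 [253.5, 165.4, 278.6, 239.0] 267 [[0.341, -0.034, 0.002], [0.383, 0.075, 0.009], [0.483, 0.176, 0.224]]
[[0.82, 0.57, 0.0], [0.49, -0.71, -0.5], [-0.28, 0.41, -0.87]] [-0.48286932 -0.2056891   1.48366245]
top cabinet 0.6 [312.2, 186.7, 340.1, 263.5] 639 [[0.533, -0.019, 0.174], [0.605, 0.009, 0.177], [0.673, 0.038, 0.181]]
top board 0.9 [309.5, 186.9, 343.2, 260.4] 633 [[0.533, -0.019, 0.174], [0.603, 0.009, 0.177], [0.673, 0.038, 0.181]]
top 
[... 308 characters left out ...]
6], [0.6, -0.256, 0.122], [0.604, -0.228, 0.125]]
top keeper_place 0.71 [178.8, 167.5, 454.4, 335.0] 19014 [[0.423, -0.213, 0.028], [0.555, 0.124, 0.222], [0.683, 0.269, 0.228]]
top clay_block 0.64 [412.0, 161.5, 436.6, 186.6] 517 [[0.696, -0.25, 0.004], [0.722, -0.222, 0.043], [0.751, -0.196, 0.048]]
top slip_jar 0.79 [228.1, 164.2, 254.8, 189.9] 631 [[0.698, 0.174, 0.049], [0.725, 0.204, 0.085], [0.752, 0.234, 0.09]]
top rolling_guide 0.57 [253.1, 308.3, 332.3, 346.8] 1055 [[0.345, 0.006, -0.001], [0.384, 0.096, 0.009], [0.423, 0.185, 0.014]]
[[-0.03, -1.0, 0.01], [-1.0, 0.03, -0.07], [0.07, -0.01, -1.0]] [0.03874846 0.58457878 1.08244198]
1.0 [3.94484237e-01 3.11670736e+00 2.41914844e-05]
```

Run:
```python
from h import *
a=cv2.imread("pics/scene0.png");b=cv2.imread("pics/top0.png")
i=np.hstack([cv2.resize(a[90:440,200:470],(400,519)),cv2.resize(b[140:360,160:470],(400,284)) if 0 else cv2.copyMakeBorder(cv2.resize(b[140:360,160:470],(400,284)),0,235,0,0,cv2.BORDER_CONSTANT)])
cv2.imwrite("pics/c0.png",i)
# cabinet top fit
d=np.load("top0.npy");P=cloud("top",np.ones_like(d,bool),d)
t=P[(P[:,2]>.215)&(P[:,2]<.235)&(P[:,0]>.35)&(P[:,0]<.8)&(P[:,1]<.35)&(P[:,1]>-.1)]
print(len(t),t.min(0),t.max(0),cv2.minAreaRect((t[:,:2]*1000).astype(np.float32)))
dr=P[(P[:,2]>.19)&(P[:,2]<.235)&(P[:,1]<.02)&(P[:,0]>.35)&(P[:,0]<.8)]
print(len(dr),cv2.minAreaRect((dr[:,:2]*1000).astype(np.float32)))
bo=P[np.abs(P[:,2]-.177)<.004]; bo=bo[(bo[:,0]>.4)&(bo[:,0]<.8)&(bo[:,1]<.3)]
print(len(bo),cv2.minAreaRect((bo[:,:2]*1000).astype(np.float32)))
# window/tile
q=P[(P[:,2]>.15)&(P[:,2]<.21)&(P[:,1]>-.1)&(P[:,1]<.3)&(P[:,0]>.4)&(P[:,0]<.72)]
print(len(q),np.histogram(q[:,2],12))
```

```text
17061 [ 0.39425535 -0.09902607  0.21510209] [0.70920766 0.29831639 0.2348405 ] ((566.7848510742188, 94.24307250976562), (256.0626525878906, 343.1054382324219), 19.948110580444336)
2002 ((545.52490234375, -110.9964599609375), (127.7848129272461, 275.8174133300781), 6.637816905975342)
683 ((567.1694946289062, -68.14059448242188), (287.8234558105469, 184.86233520507812), 76.06367492675781)
773 (array([  3,   4,   1,   2, 114, 557,  30,   6,   2,  26,  15,  13]), array([0.15038828, 0.1553507 , 0.16031312, 0.16527554, 0.17023796,
       0.17520038, 0.1801628 , 0.18512522, 0.19008763, 0.19505005,
       0.20001247, 0.20497489, 0.20993731]))
```

View pics/c0.png

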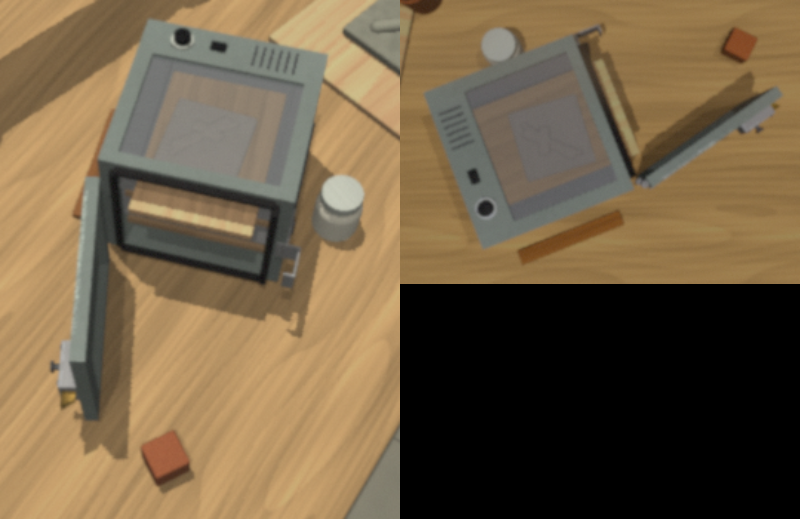

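Run:
```python
from h import *
d=np.load("top0.npy");P=cloud("top",np.ones_like(d,bool),d)
t=P[(P[:,2]>.215)&(P[:,2]<.235)&(P[:,0]>.35)&(P[:,0]<.8)&(P[:,1]<.35)&(P[:,1]>-.1)][:,:2]
th=np.radians(19.95)
c=None
for k in range(4):
    x=np.array([np.cos(th),np.sin(th)]);y=np.array([-x[1],x[0]])
    if c is None: c=np.array([.5668,.0942])+y*(.3431/2-.12)
    q=t[((t-c)@y>-.118)]
    hi=lambda v,w,b: np.median([v[(w>=l)&(w<l+.01)].max() for l in np.arange(-.1,.1,.01)])
    u,v=(q-c)@x,(q-c)@y
    # line fits on the rear and side edges
    B=np.arange(-.1,.1,.008)
    xr=[np.percentile(u[(v>=l)&(v<l+.008)],99) for l in B]; xl=[np.percentile(u[(v>=l)&(v<l+.008)],1) for l in B]
    yr=[np.percentile(v[(u>=l)&(u<l+.008)],99) for l in B]
    s=[-np.polyfit(B,xr,1)[0],-np.polyfit(B,xl,1)[0],np.polyfit(B,yr,1)[0]]
    c=c+x*(np.median(xr)+np.median(xl))/2+y*(np.median(yr)-.1195)
    th+=np.median(s)
    print(c,np.degrees(th),np.median(xr)-np.median(xl),np.round(s,4))
x=np.array([np.cos(th),np.sin(th)]);y=np.array([-x[1],x[0]])
Q=np.c_[(P[:,:2]-c)@x,(P[:,:2]-c)@y,P[:,2]]
# board front strip
b=Q[(np.abs(Q[:,2]-.177)<.008)&(Q[:,1]<-.122)&(Q[:,1]>-.2)&(np.abs(Q[:,0])<.1)]
print("board",len(b),np.percentile(b,[1,50,99],axis=0).round(4).tolist())
for l in np.arange(-.08,.08,.02):
    s=b[(b[:,0]>=l)&(b[:,0]<l+.02)]; print(l.round(2),np.percentile(s[:,1],2).round(4) if len(s) else None)
# door top
for cam in("top","scene"):
    dd=np.load(cam+"0.npy");R=cloud(cam,np.ones_like(dd,bool),dd);R=np.c_[(R[:,:2]-c)@x,(R[:,:2]-c)@y,R[:,2]]
    g=R[(R[:,2]>.212)&(R[:,2]<.232)&(R[:,1]<-.135)&(R[:,1]>-.4)&(np.abs(R[:,0])<.3)]
    m=cv2.minAreaRect((g[:,:2]*1000).astype(np.float32));f=cv2.fitLine((g[:,:2]).astype(np.float32),cv2.DIST_HUBER,0,.01,.01).ravel()
    print(cam,len(g),m,cv2.boxPoints(m).round(0).tolist(),f,np.degrees(np.arctan2(f[1],f[0])))
for n in("clay_block","slip_jar","rolling_guide"):
    print(n)
np.save("cab.npy",[c[0],c[1],th])
```

```text
[0.55338801 0.14039138] 20.053778746448163 0.24359901047213656 [-0.0006  0.005   0.0018]
[0.55334854 0.14027779] 20.029024581111052 0.24351945331654695 [-0.0024  0.0024 -0.0004]
[0.55336331 0.14025343] 20.033798195121022 0.24349959618101086 [-0.002   0.003   0.0001]
[0.55334497 0.14025072] 20.033598715621128 0.24353209992804023 [-0.0021  0.003  -0.    ]
board 691 [[-0.0758, -0.1494, 0.1732], [0.001, -0.1404, 0.177], [0.0792, -0.1316, 0.1813]]
-0.08 -0.149
-0.06 -0.1489
-0.04 -0.1491
-0.02 -0.1492
0.0 -0.1491
0.02 -0.149
0.04 -0.1492
0.06 -0.1489
top 1185 ((-95.88389587402344, -259.7963562011719), (19.845550537109375, 241.8621826171875), 12.642772674560547) [[-132.0, -144.0], [-79.0, -380.0], [-60.0, -376.0], [-113.0, -140.0]] [ 0.22142465 -0.97517747 -0.09654402 -0.25781125] -77.207275
scene 1395 ((-12.102066040039062, -258.43585205078125), (234.83335876464844, 242.61541748046875), 0.904587984085083) [[-131.0, -139.0], [-128.0, -382.0], [107.0, -378.0], [103.0, -135.0]] [ 0.22811435 -0.97363436 -0.09375921 -0.27347472] -76.81391
clay_block
slip_jar
rolling_guide
```

```bash
cat >> h.py <<'E'
from scipy.spatial.transform import Rotation as Ro
try: cx,cy,th=np.load("cab.npy")
except Exception: cx,cy,th=0,0,0
X=np.array([np.cos(th),np.sin(th),0]);Y=np.array([-X[1],X[0],0])
def W(u,v,z): return np.array([cx,cy,0])+u*X+v*Y+np.array([0,0,z])
def C(p): q=np.asarray(p)-np.array([cx,cy,0]); return np.array([q@X,q@Y,q[2]])
def down(a,s=1):  # tool down, tool y along angle a (cabinet frame), sign s
    y=s*(np.cos(a)*X+np.sin(a)*Y); z=np.array([0,0,-1.]); return Ro.from_matrix(np.c_[np.cross(y,z),y,z]).as_rotvec()
E
python3 - <<'E'
from h import *
p=arm.current_tool_pos()
arm.move_linear([p[0],p[1],.42],rate=.3)
best=None
for s in(1,-1):
    q=arm.solve_ik(W(0,-.20,.36),down(0,s)); print(s,None if q is None else np.round(q,2))
    if q is not None and (best is None or abs(q[5])<abs(best[1][5])): best=(s,q)
s=best[0];arm.move_j(best[1]); arm.grip(.04)
arm.move_linear(W(0,-.20,.181),rate=.2); arm.wait(.2)
f0=np.array(arm.current_contact_force()); print(s,f0,arm.current_time(),arm.current_grip_width())
v=-.168
arm.move_linear(W(0,v,.181),rate=.1)
while v<-.126:
    v+=.002; arm.move_linear(W(0,v,.181),rate=.04)
    f=np.array(arm.current_contact_force())-f0; print(round(v,4),C(arm.current_tool_pos()).round(4),(f@X).round(1),(f@Y).round(1),f[2].round(1))
    if f@Y<-9: break
print(arm.current_time())
p,d=arm.camera("scene");cv2.imwrite("pics/s1.png",cv2.resize(p[90:390,200:470],(720,800))[:600])
E
```

```text
1 [-0.16  0.02  1.57  0.    1.55 -0.51]
-1 [-0.16  0.02  1.57  0.    1.55  2.63]
1 [1.30663411 0.75669319 0.28286546] 6.3667 0.040215987464988556
-0.166 [-0.     -0.1662  0.181 ] -1.4 -1.5 -0.2
-0.164 [-0.     -0.1641  0.1809] -1.5 0.0 -0.7
-0.162 [ 0.     -0.1619  0.181 ] -1.8 -0.4 0.1
-0.16 [ 0.     -0.1599  0.181 ] -1.3 0.1 0.3
-0.158 [-0.     -0.1583  0.181 ] -0.9 -2.1 -0.6
-0.156 [-0.     -0.1561  0.181 ] -1.4 -3.1 -1.3
-0.154 [ 0.     -0.1539  0.181 ] -2.3 -2.9 -0.4
-0.152 [ 0.     -0.1517  0.181 ] -1.8 -2.7 -1.3
-0.15 [ 0.     -0.1498  0.181 ] -1.1 -1.9 -0.4
-0.148 [ 0.     -0.1478  0.181 ] -0.9 -2.7 -0.5
-0.146 [ 0.     -0.1458  0.181 ] -1.3 -2.8 -1.0
-0.144 [ 0.     -0.1438  0.181 ] -1.5 -2.5 -0.7
-0.142 [ 0.     -0.1418  0.181 ] -2.2 -2.1 -0.5
-0.14 [ 0.     -0.1398  0.181 ] -1.3 -2.4 -0.5
-0.138 [-0.     -0.1378  0.181 ] -1.4 -3.0 0.3
-0.136 [-0.     -0.1358  0.181 ] -1.5 -3.7 0.1
-0.134 [ 0.     -0.1338  0.181 ] -1.9 -2.0 -0.4
-0.132 [ 0.     -0.1329  0.181 ] -0.9 -6.6 -0.8
-0.13 [ 0.     -0.1328  0.1811] -1.1 -13.0 -3.1
11.5833
```

View pics/s1.png

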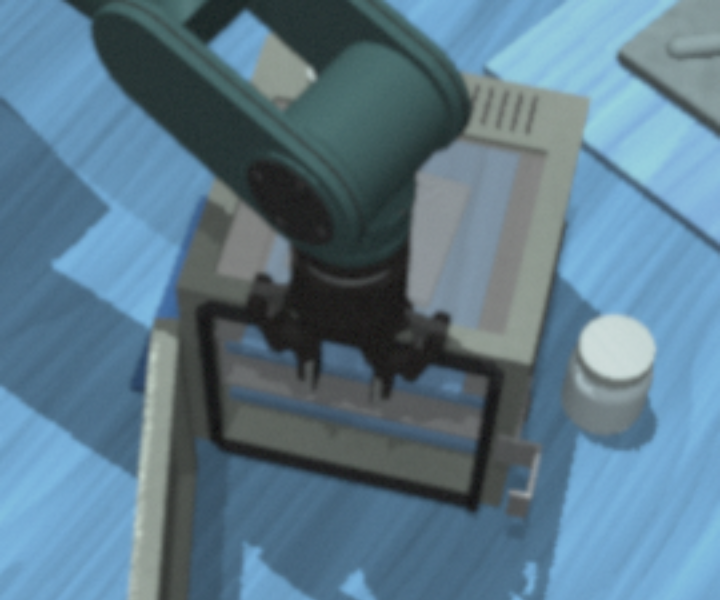

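The view shows the board pressed in: the rise to 13 N with the tool stalled means it met the buffers after about 26 mm of travel. The tile was not touched. Now the door.

```bash
cat >> h.py <<'E'
H=np.array([-.124,-.138])
def dp(phi,off,z=.182,r=.19):
    q=H+r*np.array([np.cos(phi),-np.sin(phi)])+(.009+off)*np.array([-np.sin(phi),-np.cos(phi)])
    return W(q[0],q[1],z)
E
python3 - <<'E'
from h import *
arm.move_linear(W(0,-.19,.181),rate=.1)
arm.move_linear(W(0,-.20,.36),rate=.3)
arm.move_pose(dp(1.35,.07,.36),down(-1.35)); arm.grip(0)
print(arm.current_joints(),arm.current_time())
arm.move_linear(dp(1.35,.07),rate=.2); arm.wait(.2)
f0=np.array(arm.current_contact_force())
arm.move_linear(dp(1.35,.02),rate=.08)
for ph in np.r_[np.arange(1.25,.3,-.1),.25,.2,.16,.13]:
    arm.move_linear(dp(ph,.011),rate=.06 if ph>.3 else .03,ori=down(-ph))
    f=np.array(arm.current_contact_force())-f0
    print(round(ph,2),f.round(1))
    if np.linalg.norm(f)>12: print("abort");break
print(arm.current_time())
p,d=arm.camera("scene");cv2.imwrite("pics/s2.png",cv2.resize(p[90:390,200:470,::-1],(540,600)))
p,d=arm.camera("top");np.save("top2.npy",d)
E
```

```text
[-5.16876352e-01 -9.79686966e-02  1.68415155e+00  3.33542400e-05
  1.55523758e+00  4.82739235e-01] 14.5417
1.25 [-1.2 -0.4  0.4]
1.15 [-0.5 -0.5  0.7]
1.05 [-0.9 -0.1  0.4]
0.95 [ 0.2 -0.7  0.8]
0.85 [ 0.  -1.4 -0.7]
0.75 [-0.1 -1.   0.5]
0.65 [-0.6 -0.2  0.5]
0.55 [-1.  -0.7  1. ]
0.45 [-0.6  0.1  0.2]
0.35 [-0.4 -0.1  0.1]
0.25 [-0.6 -0.7  0.1]
0.2 [0.5 0.2 0.7]
0.16 [ 0.2 -0.3  0.3]
0.13 [-0.4 -0.1  0.3]
23.375
```

View pics/s2.png

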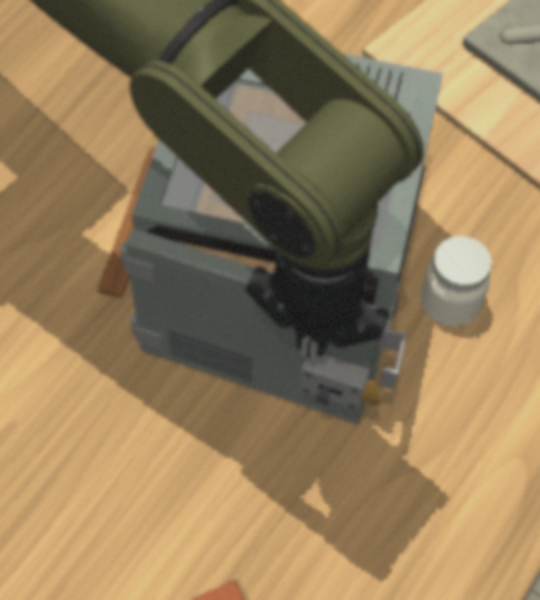

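```bash
cat > press.py <<'E'
from h import *
import sys
f0=np.array(arm.current_contact_force()); 
p=C(arm.current_tool_pos());u,v=p[0],p[1]; print(p.round(4),(f0@Y).round(2))
pk=0;L=[];
z=.182
for k in range(90):
    v+=.0005
    arm.move_linear(W(u,v,z),rate=.01,ori=down(-max(0,.13-k*.006)))
    F=np.mean([-(np.array(arm.current_contact_force())-f0)@Y for _ in range(2)]); a=C(arm.current_tool_pos())[1]
    L.append((round(v*1e3,1),round(a*1e3,1),round(F,1))); pk=max(pk,F)
    if F>18.5 or (pk>7 and F<pk-3.5): break
print(*L); print(arm.current_time())
p,d=arm.camera("scene");cv2.imwrite("pics/s3.png",cv2.resize(p[190:340,280:430,::-1],(600,600),interpolation=cv2.INTER_CUBIC))
E
python3 press.py
```

```text
[ 0.0618 -0.1824  0.182 ] 0.66
(np.float64(-181.9), np.float64(-182.0), np.float64(0.5)) (np.float64(-181.4), np.float64(-181.4), np.float64(-0.0)) (np.float64(-180.9), np.float64(-180.9), np.float64(0.8)) (np.float64(-180.4), np.float64(-180.4), np.float64(0.7)) (np.float64(-179.9), np.float64(-179.9), np.float64(0.8)) (np.float64(-179.4), np.float64(-179.4), np.float64(0.8)) (np.float64(-178.9), np.float64(-178.8), np.float64(0.4)) (np.float64(-178.4), np.float64(-178.3), np.float64(0.3)) (np.float64(-177.9), np.float64(-177.9), np.float64(0.4)) (np.float64(-177.4), np.float64(-177.3), np.float64(0.5)) (np.float64(-176.9), np.float64(-176.9), np.float64(0.2)) (np.float64(-176.4), np.float64(-176.3), np.float64(0.7)) (np.float64(-175.9), np.float64(-175.8), np.float64(0.4)) (np.float64(-175.4), np.float64(-175.3), np.float64(0.4)) (np.float64(-174.9), np.float64(-174.9), np.float64(1.7)) (np.float64(-174.4), np.float64(-174.4), np.float64(1.3)) (np.float64(-173.9), np.float64(-173.9), np.float64(0.5)) (np.float64(-173.4), np.float64(-173.3), np.float64(1.9)) (np.float64(-172.9), np.
[... 966 characters left out ...]
float64(-164.4), np.float64(-165.8), np.float64(8.6)) (np.float64(-163.9), np.float64(-165.4), np.float64(9.0)) (np.float64(-163.4), np.float64(-165.0), np.float64(8.4)) (np.float64(-162.9), np.float64(-164.6), np.float64(8.3)) (np.float64(-162.4), np.float64(-164.1), np.float64(8.4)) (np.float64(-161.9), np.float64(-163.7), np.float64(9.3)) (np.float64(-161.4), np.float64(-163.3), np.float64(9.2)) (np.float64(-160.9), np.float64(-162.9), np.float64(9.2)) (np.float64(-160.4), np.float64(-162.5), np.float64(9.8)) (np.float64(-159.9), np.float64(-162.1), np.float64(11.0)) (np.float64(-159.4), np.float64(-161.6), np.float64(10.8)) (np.float64(-158.9), np.float64(-160.2), np.float64(3.8))
35.225
```

View pics/s3.png

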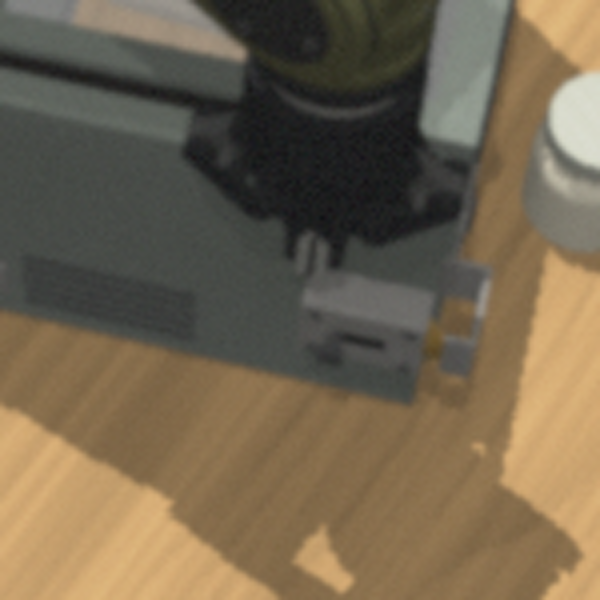

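Force built to 11 N and dropped to 3.8 N as the door jumped in, so it snapped. The brass bolt shows inside the keeper near (455, 320). I'll withdraw gently and check that it holds.

Run:
```python
from h import *
p=C(arm.current_tool_pos())
arm.move_linear(W(p[0],p[1]-.012,.182),rate=.02)
arm.move_linear(W(p[0],p[1]-.06,.182),rate=.1)
arm.move_linear(W(p[0],p[1]-.07,.36),rate=.25)
q=np.array(arm.current_joints());q[0]-=.6;arm.move_j(q)
print(arm.current_time())
p,d=arm.camera("scene");cv2.imwrite("pics/s4.png",np.hstack([cv2.resize(p[90:440,200:470,::-1],(400,519)),cv2.resize(p[230:330,330:407,::-1],(400,519),interpolation=cv2.INTER_CUBIC)]))
p,d=arm.camera("top");P=cloud("top",np.ones_like(d,bool),d);Q=np.array([C(a) for a in P[(P[:,2]>.2)&(P[:,2]<.24)&(P[:,0]>.3)&(P[:,0]<.8)]])
for l in np.arange(-.11,.12,.03):
    s=Q[(Q[:,0]>l)&(Q[:,0]<l+.03)&(Q[:,1]>-.25)]; print(l.round(2),np.percentile(s[:,1],1).round(4))
```

```text
39.0583
-0.11 -0.1446
-0.08 -0.1441
-0.05 -0.1441
-0.02 -0.1439
0.01 -0.1439
0.04 -0.1438
0.07 -0.1431
0.1 -0.1424
```

View pics/s4.png

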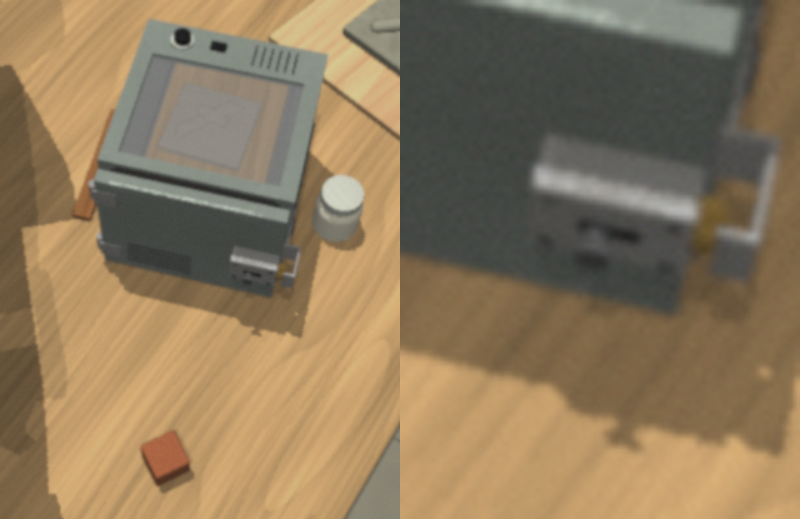

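The door stays parallel to the front (about -0.01 rad) with nothing touching it. The bolt sits behind the keeper's lip at (740, 205) in the enlarged view, and the tile, jar, block and slat look undisturbed.

```bash
python3 -c "
from cell import arm
print(arm.close_job())"
```

```text
the job is handed in; nothing more can be done
None
```

The job is handed in: the board is against the buffers with the tile untouched, and the door snapped in at about 11 N and stayed shut by itself with the arm clear, at about 39 s of the 64 s allowed.

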